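# Cover the junction boxes from the piled covers

## Task

Close up the four open junction boxes: take the two piles of covers apart from the top and seat each cover squarely on the box of its own colour, flat on the rim with its plug down in the mouth. The bare galvanised box has a retaining lip: tuck one end of its cover under the lip, then lower the other end until it lies flat. Do not knock the little amber screw jar over or push it away, and leave all four covers lying free.

Things in the scene. Friction and masses are not known exactly. Their poses are not given: they have to be found in the camera images.
- cover_red: Red-painted box cover: a plate 110 mm long (own x), 60 wide (own y), 10 thick, four dark screw heads on top; centred under it a plug block 78 x 26 mm, 8 mm deep. Origin: centre of the plate's underside (plug 8 mm down from there, plate 10 mm up); z up. About 0.15 kg. The same either way round. Starts in one of two piles of two.
- cover_blue: Blue-painted box cover, same shape, origin and axes as the red one. The piles lie side by side, 124 mm apart, on a plywood carrier. The upper cover's plug stands on the plate below, leaving 8 mm between the plates; the lower plate sticks out about 22 mm at the end away from the robot; which colours share a pile varies.
- cover_yellow: Yellow-painted box cover, same shape, origin and axes as the red one. A lower cover's plug stands on a wooden block 30 mm wide whose top is 30 mm above the table (carrier board: 12 mm), so the plate's long edges are free on both sides.
- cover_galv: Bare galvanised (plain grey) box cover, same shape, origin and axes as the red one. Belongs on the galvanised box, where one end must go under the lip; either end will do.
- box_red: Red junction box, open on top, fixed. Origin: centre of the underside of its 78 mm wide plywood base, on the table; z up. Box 100 mm (own x) by 46 (own y), mouth 93 x 39 mm, rim 55 mm above the origin. A seated cover lies flat on the rim, its origin 55 mm above the box's, overhanging 5 mm at the ends and 7 mm at the sides; its plug has 6 to 7 mm play.
- box_blue: Blue junction box, fixed; same shape, sizes, origin and axes as the red one.
- box_yellow: Yellow junction box, fixed; same shape, sizes, origin and axes as the red one.
- box_galv: Bare galvanised box, fixed; as the red one, plus a lip at its -x end (robot side): 52 mm wide, 3 thick, underside 22 mm above the rim, covering own x -72 to -43.5 mm, closed by an upright at x -69. A seated cover's end (x -55) is 11 mm under it, so it cannot go straight down: dip that end about 0.3 rad, slide it under, lower the other end.
- screw_jar: Small amber jar with a white lid, 40 mm across, 46 mm tall, standing loose on the table among the boxes. Origin: centre of its underside. Not to be disturbed.
Not all that is in view belongs to the job. What is meant by the cover_galv is not green, and is the larger of those in its own colour. What is shaped like the cover_yellow but purple is not meant.

How it is judged (in metres and radians):
At the end, for the whole second after the job is handed in: Each cover is on the box of its own colour: centres within 10 mm horizontally, cover origin 51 to 59 mm above the box origin (galvanised: so one end is under the lip), long sides parallel within 0.22 rad (either way round), tilt under 0.08 rad, released, at rest (horizontal distance between cover_red and box_red below 0.01 m and z of cover_red in the frame of box_red between 0.051 and 0.059 m and angle between the x axis of cover_red and the x axis of box_red, either way round below 0.22 rad and angle between each of cover_red, cover_blue, cover_yellow, cover_galv's own z axis and vertical below 0.08 rad and linear speed of each of cover_red, cover_blue, cover_yellow, cover_galv below 0.02 m/s and horizontal distance between cover_blue and box_blue below 0.01 m and z of cover_blue in the frame of box_blue between 0.051 and 0.059 m and angle between the x axis of cover_blue and the x axis of box_blue, either way round below 0.22 rad and horizontal distance between cover_yellow and box_yellow below 0.01 m and z of cover_yellow in the frame of box_yellow between 0.051 and 0.059 m and angle between the x axis of cover_yellow and the x axis of box_yellow, either way round below 0.22 rad and horizontal distance between cover_galv and box_galv below 0.01 m and z of cover_galv in the frame of box_galv between 0.051 and 0.059 m and angle between the x axis of cover_galv and the x axis of box_galv, either way round below 0.22 rad); the robot touches nothing.
It fails at once if the amber screw jar is knocked over or pushed more than 30 mm (angle between screw_jar's own z axis and vertical above 0.5 rad or distance of screw_jar from where it was at the start of the episode above 0.03 m).
It also fails if it takes over 109 s, if anything falls off the work surface, if the arm or the gripper's body presses on something with over 40 N, if the wrist force passes 120 N, or if a joint passes its speed limit or range.

## Robot

A 6-joint arm with a two-finger parallel gripper is mounted at the origin on the work surface. World frame = base frame: x ahead of the robot, y to its left, z up, the work surface at z = 0. Lengths are in m, angles in degrees, forces in N, time in s.
With the tool pointing down it reaches from about 0.375 to 0.9 m from the base axis. Payload 3.1 kg.
Tool frame: the origin (TCP) lies on the centre line of the jaws, within the pads' length; the fingertips stand 25 mm ahead of it and the grasp point (between the pads) lies 6 mm ahead of it; z points along the fingers, y is the line along which they close (so a half turn about z gives the same grasp; the last joint's range is limited). The gripper opens to 87 mm and grips with 3 to 60 N. Pads are 19 mm wide; open, the fingers measure 117 mm over their backs; the gripper's body (75 mm by 190 mm) begins 51 mm behind the grasp point.
Start: joints at [63.226, 30.224, 82.088, -0, 67.689, -10.227], TCP at [0.178, 0.599, 0.248] pointing down, gripper open.
Joint ranges: [-176.69, 176.69], [-43.24, 126.21], [12.49, 139.97], [-82, 262], [0, 151.66], [-163.58, 163.58]. Speed limits (degrees/s): [159.86, 159.86, 180, 180, 180, 180].

## Interface

Orientations are given as a 3x3 rotation matrix whose columns are the frame's x, y, z axes.
In Python, from rig import * gives the robot as it stands.
- The arm moves only by the tool step_arm, never from a script. Its argument "steps" is a list of rows, each a list of 7 numbers: the shift along the tool's x, y, z normalised to -1 to 1, where 1 is 0.3 m, then the turn, a rotation vector about the tool's x, y, z normalised to -1 to 1, where 1 is 45 degrees, then the gripper's target within -1 to 1 (shut at 1, half-way at 0, fully open at -1). A call has 1 to 8 rows; each row is the pose to reach, as a shift and turn from the pose commanded when the call began, along the tool's axes at that moment; what a row does not reach only later rows make up. A row lasts 1/12 s, in which the tool goes at most 41.7 mm and 7.16 degrees, less where a joint would pass 70% of its speed; a pose out of reach is approached as far as the arm can. A call with a number of a shift or a turn outside -1 to 1 is refused whole. A call with a gripper value outside its range is refused whole. The fingers move at their own pace and stop on an object; the grip force is fixed at half the most. Time passes only in rows, so rows that repeat a pose let the fingers close. It gives the time, the measured TCP pose, the force, the opening and the grip force at its end, in the units of the state.
- read_state(): the state, without advancing time (a new reading comes with each control period).
- capture(name): name is "scene" or "top" or "wrist"; returns a dict with "image" (384x512x3 uint8, red, green, blue), "vertical_fov" (degrees; the focal length in pixels is half the picture's height over the tangent of half this angle, whatever the lens; pixels are square), "cx", "cy" (the principal point, pixels), "world_from_camera" (4x4, takes a point from camera to world coordinates); the wrist camera has in their place "T_tool_cam" (4x4, takes a point from camera to tool coordinates, whose origin is the TCP and whose axes are the flange's). Camera axes: x right, y down, z forward; pixel columns grow to the right and rows downward; lengths in m; the calibration is good to about 2 mm. A picture is of the moment at which its call begins: read the wrist's pose just before it. There is no depth.
- hand_in(): hands the job in; it is judged then, once.
The state is a dict: "time_s": time; "joint_positions": joint angles; "qvel": joint speeds; "tau": joint torques, N m; "position": TCP position; "tcp_rot": TCP orientation; "force": force on the tool from outside, world axes, zero at the start; "moment": the same for the moment, N m; "opening": opening from 0.0 (shut) to 1.0 (fully open); "grasp_force": force on a finger pad.
Only numpy, scipy, OpenCV 4.12 (cv2) and the standard library are available. Lean on these libraries where they do the work, as an engineer would, in place of code of your own. Each camera call takes 0.05 s, during which the arm holds its last target. There are 200 camera calls.

## Working session

There is one attempt and no reset: what is moved stays moved. The work goes in short steps, Python scripts to look and compute and a tool call to move; the robot and the scene stay as the last step left them, time stands still between calls to the robot, and variables do not carry over. Pictures are saved under pics/ and viewed, at most 14 in all, crops included, and the job is handed in when it is done.

Besides the shell and the picture viewer there is one more tool, called after ">>>" in YAML: its name, and indented under it one key for each argument. step_arm: Moves the arm, as the interface text tells. Scaled input: -1 to 1 covers 0.3 m each way for a shift and 45 degrees each way for a turn. Its arguments: {"type":"object","properties":{"steps":{"type":"array"}},"required":["steps"]}

```bash
mkdir -p pics; ls
python3 - <<'E'
from rig import *
import cv2,pickle
d={}
for n in("scene","top","wrist"):
    c=capture(n); d[n]=c; cv2.imwrite(f"pics/{n}0.png",cv2.resize(c["image"][:,:,::-1],(800,600),interpolation=cv2.INTER_CUBIC))
    print(n,{k:v for k,v in c.items() if k!="image"})
pickle.dump(d,open("d0.pkl","wb"))
print(read_state())
E
```

```text
pics
scene {'vertical_fov': 56.94411111896388, 'cx': 262.43596772115524, 'cy': 201.74738495552648, 'world_from_camera': array([[ 0.73281923,  0.39898592, -0.55116804,  0.93684899],
       [ 0.68030057, -0.44502173,  0.58236312, -0.58492352],
       [-0.01292707, -0.80172682, -0.59755083,  0.6217728 ],
       [ 0.        ,  0.        ,  0.        ,  1.        ]])}
top {'vertical_fov': 56.57255862971973, 'cx': 254.82076419402193, 'cy': 191.81264259166554, 'world_from_camera': array([[-2.66623074e-02, -9.80787416e-01,  1.93248974e-01,
         2.43950468e-01],
       [-9.99625335e-01,  2.73558275e-02,  9.20746918e-04,
        -4.87473215e-02],
       [-6.18954261e-03, -1.93152022e-01, -9.81149319e-01,
         1.16128418e+00],
       [ 0.00000000e+00,  0.00000000e+00,  0.00000000e+00,
         1.00000000e+00]])}
wrist {'vertical_fov': 66.44595099249604, 'cx': 253.8376706905052, 'cy': 188.64408088823308, 'T_tool_cam': array([[-4.43272171e-04, -9.57424248e-01, -2.88684278e-01,
         8.02876828e-02],
       [ 9.99999762e-01, -5.76866878e-04,  3.77693830e-04,
         2.72875037e-05],
  
[... 266 characters left out ...]
.12144896e-04,
        6.76886811e+01, -1.02258736e+01]), 'qvel': array([ 0.01496576, -0.18721794, -0.16406852,  0.09804429,  0.19672984,
       -0.05152763]), 'tau': array([ 1.18733014e-04, -4.40431881e+01, -1.76842564e+01,  6.33257953e-02,
        5.52691275e-02, -9.42471547e-05]), 'position': array([0.17772541, 0.59865277, 0.24678435]), 'tcp_rot': array([[-9.58581416e-01,  2.84817634e-01, -7.63882124e-04],
       [ 2.84818495e-01,  9.58580293e-01, -1.49918279e-03],
       [ 3.05248654e-04, -1.65465652e-03, -9.99998584e-01]]), 'force': array([ 0.52480176, -0.4198096 ,  0.3891876 ]), 'moment': array([ 0.05597915, -0.00730543, -0.00131766]), 'grasp_force': 0.0, 'opening': 0.9996669670464277}
```

View pics/top0.png

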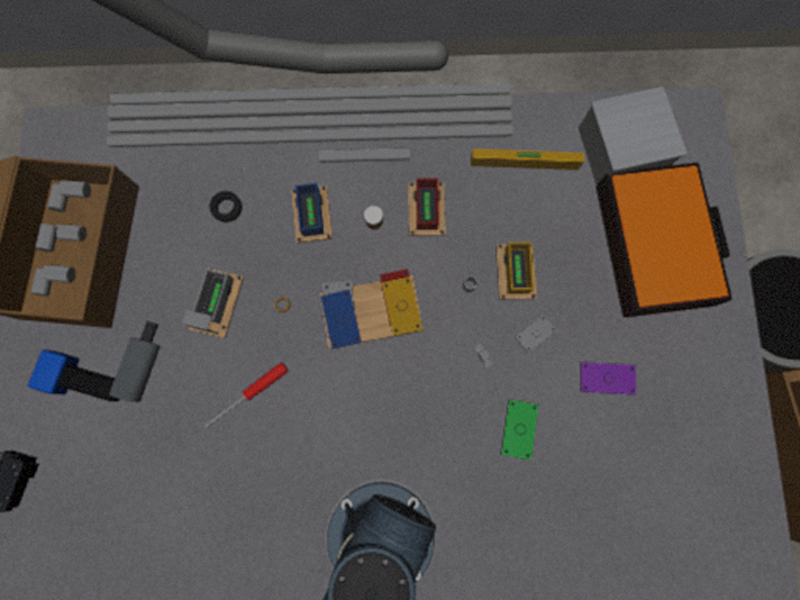

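View pics/scene0.png

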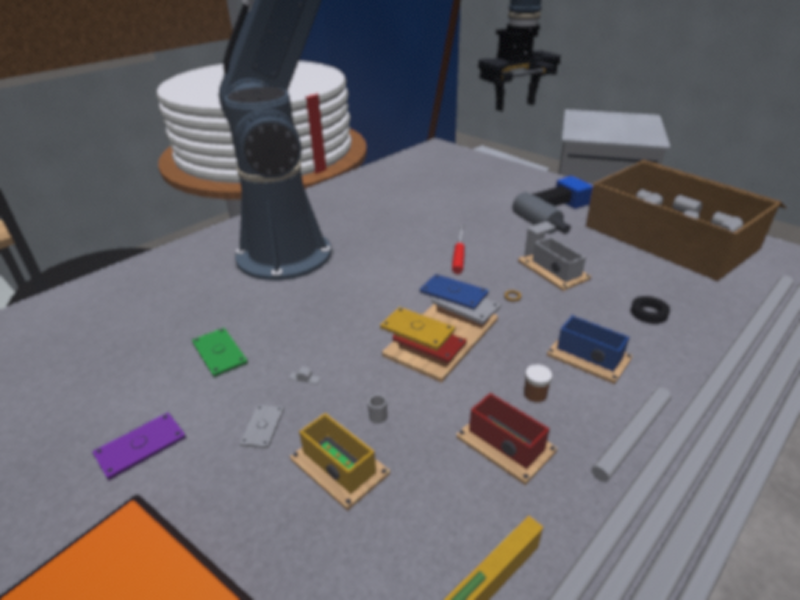

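Top view (800x600): blue-over-galv pile at (340,318), yellow-over-red at (403,305). The boxes are galv (213,298), blue (311,208), red (427,205) and yellow (518,267), with the jar at (373,215). The purple, green and small grey plates are decoys.

```bash
cat > h.py <<'E'
import numpy as np, cv2, pickle
def ray(c,T,uv,z):
    uv=np.atleast_2d(np.asarray(uv,float)); f=192/np.tan(np.radians(c["vertical_fov"]/2))
    d=np.c_[(uv[:,0]-c["cx"])/f,(uv[:,1]-c["cy"])/f,np.ones(len(uv))]@T[:3,:3].T
    o=T[:3,3]; return o+d*((z-o[2])/d[:,2])[:,None]
def toolT(s):
    T=np.eye(4); T[:3,:3]=s["tcp_rot"]; T[:3,3]=s["position"]; return T
def shot(name):  # wrist image with pose
    from rig import read_state,capture
    s=read_state(); c=capture("wrist"); c["T"]=toolT(s)@c["T_tool_cam"]; c["s"]=s
    pickle.dump(c,open(name+".pkl","wb")); cv2.imwrite(f"pics/{name}.png",cv2.resize(c["image"][:,:,::-1],(800,600),interpolation=cv2.INTER_CUBIC)); return c
E
python3 - <<'E'
from h import *
d=pickle.load(open("d0.pkl","rb"));c=d["top"];T=c["world_from_camera"]
for n,p,z in[("galv",(213,298),.055),("blue",(311,208),.055),("red",(427,205),.055),("yel",(518,267),.055),("pb",(340,318),.066),("py",(403,305),.066),("jar",(373,215),.046)]:
    print(n,ray(c,T,np.array(p)*.64,z)[0].round(3))
E
```

```text
galv [0.476 0.328 0.055]
blue [0.662 0.129 0.055]
red [ 0.662 -0.113  0.055]
yel [ 0.523 -0.294  0.055]
pb [0.426 0.069 0.066]
py [ 0.449 -0.057  0.066]
jar [0.647 0.    0.046]
```

>>> step_arm:
  steps:
    - [-0.1,-0.08,0,0,0,0,-1]
    - [-0.2,-0.16,0,0,0,0,-1]
    - [-0.32,-0.26,0,0,0,-0.1,-1]
    - [-0.44,-0.36,0,0,0,-0.2,-1]
    - [-0.55,-0.45,0,0,0,-0.3,-1]
    - [-0.65,-0.53,0,0,0,-0.378,-1]
    - [-0.72,-0.6,0,0,0,-0.378,-1]
    - [-0.72,-0.6,0,0,0,-0.378,-1]

```text
time_s: 0.82
position: [0.3366, 0.3601, 0.2473]
tcp_rot: [[-1.0, -0.002, 0.0], [-0.002, 1.0, -0.003], [-0.0, -0.003, -1.0]]
force: [-0.1, 0.2, -0.0]
opening: 0.997
grasp_force: 0.0
```

>>> step_arm:
  steps:
    - [-0.1,-0.1,0,0,0,0,-1]
    - [-0.2,-0.22,0,0,0,0,-1]
    - [-0.3,-0.34,0,0,0,0,-1]
    - [-0.4,-0.45,0,0,0,0,-1]
    - [-0.45,-0.53,0,0,0,0,-1]
    - [-0.45,-0.53,0,0,0,0,-1]
    - [-0.45,-0.53,0,0,0,0,-1]

```text
time_s: 1.4
position: [0.4713, 0.2059, 0.2473]
tcp_rot: [[-1.0, -0.003, -0.0], [-0.003, 1.0, 0.0], [0.0, 0.0, -1.0]]
force: [-0.7, -0.7, 0.2]
opening: 0.998
grasp_force: 0.0
```

```bash
python3 -c "
from h import *
c=shot('w1');print(c['s']['position'])"
```

```text
[0.47128866 0.20585805 0.24732153]
```

>>> step_arm:
  steps:
    - [-0.05,-0.1,0,0,0,0,-1]
    - [-0.1,-0.22,0,0,0,0,-1]
    - [-0.16,-0.34,0,0,0,0,-1]
    - [-0.2,-0.48,0,0,0,0,-1]
    - [-0.23,-0.6,0,0,0,0,-1]
    - [-0.23,-0.75,0,0,0,0,-1]
    - [-0.23,-0.9,0,0,0,0,-1]
    - [-0.23,-1,0,0,0,0,-1]

```text
time_s: 2.12
position: [0.541, -0.0919, 0.2474]
tcp_rot: [[-1.0, -0.011, -0.001], [-0.011, 1.0, 0.001], [0.001, 0.001, -1.0]]
force: [1.3, 0.5, 0.9]
opening: 1.0
grasp_force: 0.0
```

>>> step_arm:
  steps:
    - [0,0,0,0,0,0,-1]
    - [0,0,0,0,0,0,-1]

```text
time_s: 2.28
position: [0.5412, -0.0919, 0.2473]
tcp_rot: [[-1.0, -0.007, -0.001], [-0.007, 1.0, 0.001], [0.001, 0.001, -1.0]]
force: [-0.4, 0.4, -0.7]
opening: 1.001
grasp_force: 0.0
```

```bash
python3 -c "
from h import *
c=shot('w2');print(c['s']['position'])"
```

```text
[ 0.54117456 -0.09187435  0.24732098]
```

View pics/w1.png

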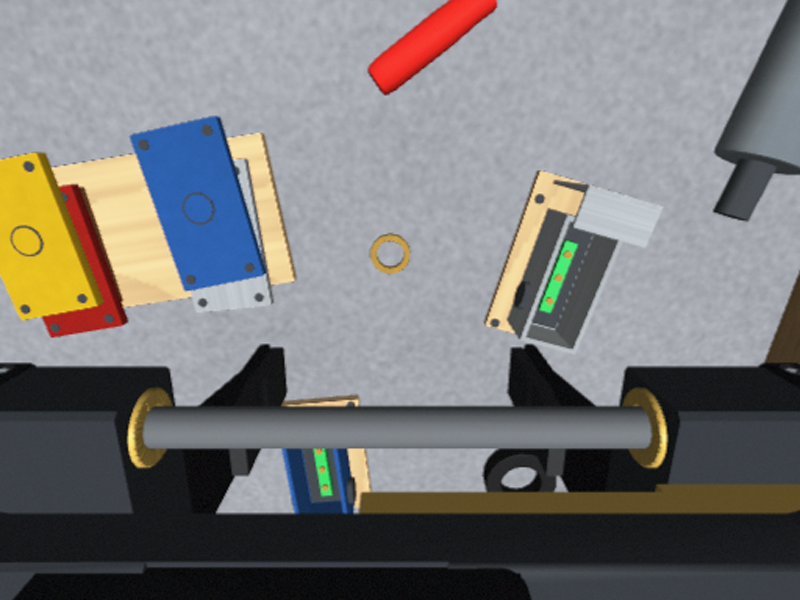

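View pics/w2.png

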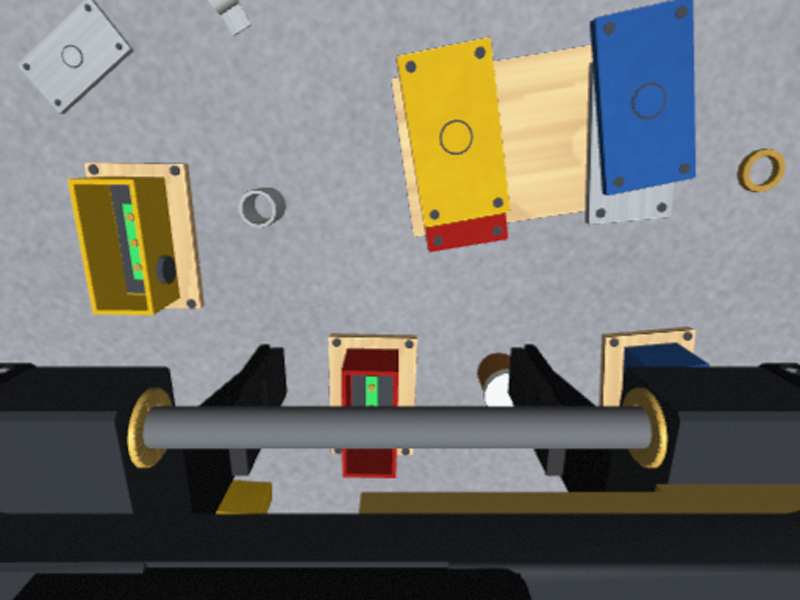

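w1 and w2 show the blue pile's circle at (199,208) in w1, and the yellow plate's screws and circle at (456,137) in w2. They also show the yellow box rim corners, the red box rim behind the gripper, and the galv box with its lip at (620,215) in w1.

Run:
```python
from h import *
w1=pickle.load(open("w1.pkl","rb"));w2=pickle.load(open("w2.pkl","rb"))
def q(n,c,p,z):
    P=ray(c,c["T"],np.array(p)*.64,z)[:,:2]; m=P.mean(0)
    e=[np.linalg.norm(P[i]-P[(i+1)%len(P)]) for i in range(len(P))]
    ax=(P[3]-P[0]+P[2]-P[1]) if len(P)==4 else P[-1]-P[0]
    print(n,m.round(4),"edges",np.round(e,4),"yaw",round(np.degrees(np.arctan2(ax[1],ax[0])),1))
q("yel top screws",w2,[(410,66),(480,52),(497,203),(434,214)],.067)
q("yel circ",w2,[(456,137)]*2,.066)
q("blue screws w2",w2,[(609,28),(681,12),(684,169),(618,182)],.067)
q("blue screws w1",w1,[(144,145),(208,126),(249,281),(191,279)],.067)
q("blue circ w1",w1,[(199,208)]*2,.066)
q("blue circ w2",w2,[(649,100)]*2,.066)
q("yel circ w1",w1,[(27,241)]*2,.066)
q("ybox",w2,[(69,180),(134,178),(153,313),(94,314)],.055)
q("rbox",w2,[(343,372),(397,372),(397,476),(343,476)],.055)
q("galv end",w1,[(523,337),(576,349)],.055)
q("galv right side",w1,[(617,238),(576,349)],.055)
q("galv lip",w1,[(590,184),(663,207),(649,247),(574,226)],.08)
for nm,a,b in(("red lower far screws",(437,241),(497,231)),("galv lower far screws",(600,213),(661,208))):
    q(nm,w2,[a,b],.049)
q("galv lower w1",w1,[(202,302),(260,298)],.049)
```

```text
yel top screws [ 0.4483 -0.0532] edges [0.0443 0.0943 0.0435 0.0939] yaw 10.7
yel circ [ 0.4482 -0.0528] edges [0. 0.] yaw 0.0
blue screws w2 [0.4258 0.0695] edges [0.0437 0.0943 0.0438 0.094 ] yaw 11.7
blue screws w1 [0.4271 0.0707] edges [0.0451 0.1058 0.0414 0.0931] yaw 10.6
blue circ w1 [0.4252 0.0706] edges [0. 0.] yaw 0.0
blue circ w2 [0.4249 0.0705] edges [0. 0.] yaw 0.0
yel circ w1 [ 0.4484 -0.0526] edges [0. 0.] yaw 0.0
ybox [ 0.5266 -0.2978] edges [0.0455 0.0994 0.0449 0.0988] yaw -0.6
rbox [ 0.6727 -0.1123] edges [0.0427 0.0975 0.046  0.0975] yaw -0.6
galv end [0.5291 0.3252] edges [0.0433 0.0433] yaw 76.7
galv right side [0.4905 0.356 ] edges [0.0893 0.0893] yaw -12.7
galv lip [0.4283 0.3531] edges [0.0518 0.027  0.054  0.0281] yaw -12.7
red lower far screws [ 0.5165 -0.0396] edges [0.0445 0.0445] yaw 99.9
galv lower far screws [0.4972 0.078 ] edges [0.0439 0.0439] yaw 95.0
galv lower w1 [0.4967 0.0794] edges [0.0449 0.0449] yaw 94.3
```

>>> step_arm:
  steps:
    - [0.1,0.04,0.08,0,0,-0.1,-1]
    - [0.2,0.09,0.18,0,0,-0.2,-1]
    - [0.309,0.132,0.28,0,0,-0.23,-1]
    - [0.309,0.132,0.4,0,0,-0.23,-1]
    - [0.309,0.132,0.44,0,0,-0.23,-1]
    - [0.309,0.132,0.44,0,0,-0.23,-1]

```text
time_s: 2.83
position: [0.4451, -0.0496, 0.1132]
tcp_rot: [[-0.982, -0.191, -0.008], [-0.191, 0.982, 0.003], [0.007, 0.005, -1.0]]
force: [-0.7, 0.7, 0.3]
opening: 0.999
grasp_force: 0.0
```

```bash
cat >> h.py <<'E'
def rel(p,yaw,tilt=0):
    """normalised shift/turn from the current measured pose to TCP p, tool x at yaw (deg) in world, tool down; tilt (deg) leans the tool about its y"""
    from rig import read_state
    from scipy.spatial.transform import Rotation as R
    s=read_state(); A=s["tcp_rot"]
    B=R.from_euler("z",yaw,degrees=True)*R.from_euler("x",180,degrees=True)*R.from_euler("y",tilt,degrees=True)
    print("t",round(s["time_s"],2),"pos",s["position"].round(4),"f",s["force"].round(1),"open",round(s["opening"],3),"grip",round(float(s["grasp_force"]),1))
    print("shift",(A.T@(np.array(p)-s["position"])/.3).round(3),"turn",(np.degrees((R.from_matrix(A.T)*B).as_rotvec())/45).round(3))
E
python3 -c "
from h import *
rel([.4483,-.053,.077],190.7)"
```

```text
t 2.83 pos [ 0.4451 -0.0496  0.1132] f [-0.7  0.7  0.3] open 0.999 grip 0.0
shift [-0.009 -0.014  0.12 ] turn [ 0.006 -0.009  0.007]
```

>>> step_arm:
  steps:
    - [0,0,0.05,0,0,0,-1]
    - [0,0,0.05,0,0,0,-1]
    - [0,0,0.05,0,0,0,-1]

```text
time_s: 3.08
position: [0.449, -0.0523, 0.1012]
tcp_rot: [[-0.982, -0.19, 0.0], [-0.19, 0.982, 0.0], [-0.0, -0.0, -1.0]]
force: [-0.4, 0.5, -0.7]
opening: 1.001
grasp_force: 0.0
```

```bash
python3 -c "
from h import *
rel([.4483,-.053,.077],190.7)"
```

```text
t 3.08 pos [ 0.449  -0.0523  0.1012] f [-0.4  0.5 -0.7] open 1.001 grip 0.0
shift [ 0.003 -0.002  0.081] turn [-0.     0.001  0.005]
```

>>> step_arm:
  steps:
    - [0,-0.002,0.04,0,0,0,-1]
    - [0,-0.002,0.081,0,0,0.005,-1]
    - [0,-0.002,0.081,0,0,0.005,-1]
    - [0,-0.002,0.081,0,0,0.005,1]
    - [0,-0.002,0.081,0,0,0.005,1]
    - [0,-0.002,0.081,0,0,0.005,1]
    - [0,-0.002,0.081,0,0,0.005,1]
    - [0,-0.002,0.081,0,0,0.005,1]

```text
time_s: 3.75
position: [0.4489, -0.0541, 0.0768]
tcp_rot: [[-0.983, -0.184, 0.001], [-0.184, 0.983, -0.0], [-0.001, -0.001, -1.0]]
force: [-0.8, 0.2, 0.2]
opening: 0.707
grasp_force: 0.0
```

>>> step_arm:
  steps:
    - [0,0,0,0,0,0,1]
    - [0,0,0,0,0,0,1]
    - [0,0,0,0,0,0,1]

```text
time_s: 4.0
position: [0.4488, -0.054, 0.0767]
tcp_rot: [[-0.983, -0.184, 0.001], [-0.184, 0.983, -0.0], [-0.001, -0.0, -1.0]]
force: [0.2, 1.1, 5.8]
opening: 0.689
grasp_force: 30.0
```

>>> step_arm:
  steps:
    - [0,0,-0.08,0,0,0,1]
    - [0,0,-0.18,0,0,0,1]
    - [-0.01,-0.1,-0.24,0,0,0.03,1]
    - [-0.03,-0.23,-0.24,0,0,0.1,1]
    - [-0.05,-0.36,-0.24,0,0,0.18,1]
    - [-0.07,-0.49,-0.24,0,0,0.249,1]
    - [-0.09,-0.62,-0.24,0,0,0.249,1]
    - [-0.1,-0.74,-0.24,0,0,0.249,1]

```text
time_s: 4.67
position: [0.5193, -0.2689, 0.1479]
tcp_rot: [[-1.0, 0.011, 0.0], [0.011, 1.0, -0.0], [-0.0, -0.0, -1.0]]
force: [1.3, 0.4, -1.5]
opening: 0.686
grasp_force: 30.0
```

>>> step_arm:
  steps:
    - [0,-0.09,0,0,0,0,1]
    - [0,-0.09,0,0,0,0,1]
    - [0,-0.09,0,0,0,0,1]
    - [0,-0.09,0,0,0,0,1]

```text
time_s: 5.0
position: [0.5173, -0.2927, 0.1473]
tcp_rot: [[-1.0, 0.011, -0.003], [0.011, 1.0, 0.003], [0.003, 0.003, -1.0]]
force: [-1.1, 0.4, -2.6]
opening: 0.686
grasp_force: 30.0
```

```bash
python3 -c "
from h import *
rel([.5266,-.2978,.077],179.4)
c=shot('y1')"
```

```text
t 5.0 pos [ 0.5173 -0.2927  0.1473] f [-1.1  0.4 -2.6] open 0.686 grip 30.0
shift [-0.032 -0.017  0.234] turn [ 0.003 -0.003 -0.001]
```

View pics/y1.png

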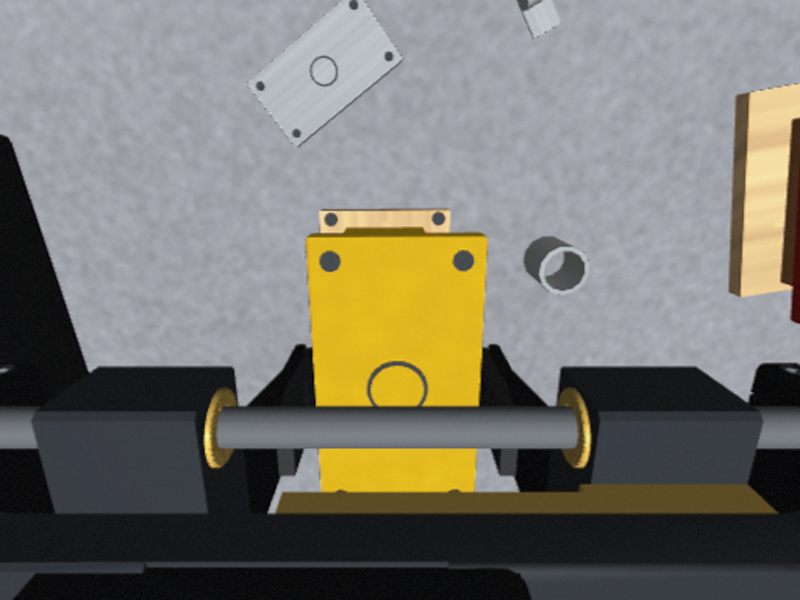

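The yellow cover is held level and square over its box: its circle is at (397,388) and the box's base shows behind it. I'll descend part way and settle.

>>> step_arm:
  steps:
    - [-0.03,-0.017,0.08,0,0,0,1]
    - [-0.03,-0.017,0.11,0,0,0,1]
    - [-0.03,-0.017,0.11,0,0,0,1]
    - [-0.03,-0.017,0.11,0,0,0,1]
    - [-0.03,-0.017,0.11,0,0,0,1]

```text
time_s: 5.47
position: [0.5273, -0.2981, 0.1156]
tcp_rot: [[-1.0, 0.01, -0.001], [0.01, 1.0, 0.0], [0.001, 0.0, -1.0]]
force: [-0.6, 0.1, -1.0]
opening: 0.683
grasp_force: 30.0
```

```bash
python3 -c "
from h import *
rel([.5266,-.2978,.077],179.4)"
```

```text
t 5.47 pos [ 0.5273 -0.2981  0.1156] f [-0.6  0.1 -1. ] open 0.683 grip 30.0
shift [0.002 0.001 0.129] turn [ 0.001 -0.001  0.001]
```

>>> step_arm:
  steps:
    - [0.002,0.001,0.06,0,0,0,1]
    - [0.002,0.001,0.1,0,0,0,1]
    - [0.002,0.001,0.12,0,0,0,1]
    - [0.002,0.001,0.132,0,0,0,1]
    - [0.002,0.001,0.132,0,0,0,1]
    - [0.002,0.001,0.132,0,0,0,1]
    - [0.002,0.001,0.132,0,0,0,1]

```text
time_s: 6.05
position: [0.5271, -0.2988, 0.0759]
tcp_rot: [[-1.0, 0.011, 0.001], [0.011, 1.0, -0.0], [-0.001, -0.0, -1.0]]
force: [1.1, -0.4, -1.7]
opening: 0.685
grasp_force: 30.0
```

Not resting on anything hard, so it's in the mouth. Release, lift, and move back to view the result.

>>> step_arm:
  steps:
    - [0,0,0.002,0,0,0,-1]
    - [0,0,0.002,0,0,0,-1]
    - [0,0,0.002,0,0,0,-1]
    - [0,0,0.002,0,0,0,-1]
    - [0,0,-0.08,0,0,0,-1]
    - [0,0,-0.18,0,0,0,-1]
    - [0.05,0.1,-0.3,0,0,0,-1]
    - [0.1,0.2,-0.4,0,0,0,-1]

```text
time_s: 6.72
position: [0.5019, -0.2469, 0.1898]
tcp_rot: [[-1.0, 0.013, 0.002], [0.013, 1.0, -0.002], [-0.002, -0.002, -1.0]]
force: [0.7, 0.8, 0.6]
opening: 1.0
grasp_force: 0.0
```

```bash
python3 -c "
from h import *
rel([.4252,.0705,.11],191.7)
c=shot('y2')"
```

```text
t 6.72 pos [ 0.5019 -0.2469  0.1898] f [0.7 0.8 0.6] open 1.0 grip 0.0
shift [0.27  1.055 0.263] turn [-0.003  0.003 -0.276]
```

View pics/y2.png

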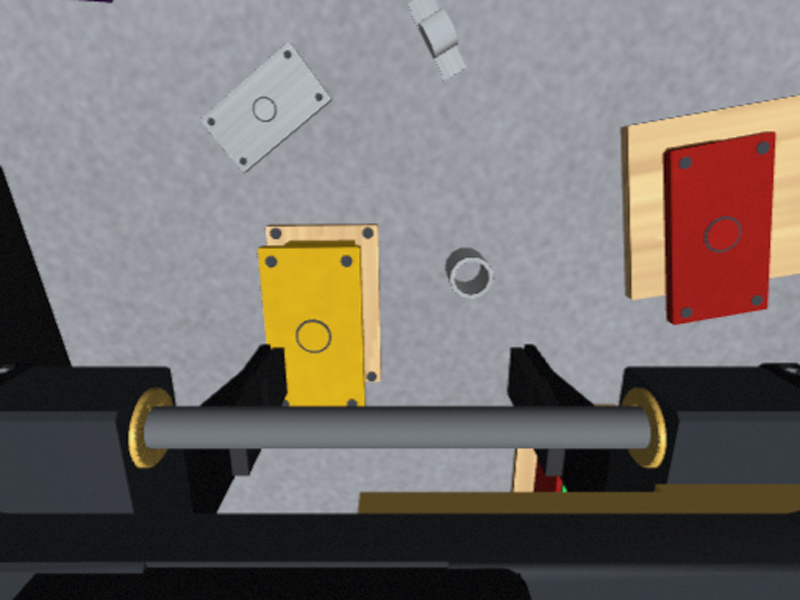

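The yellow cover sits square on its box: circle at (313,336), base edges parallel. The red cover is now bare on the carrier, with its circle at (722,234). Next, one look at the red and blue boxes from further out.

>>> step_arm:
  steps:
    - [-0.07,0.09,-0.2,0,0,0,-1]
    - [-0.15,0.19,-0.2,0,0,0,-1]
    - [-0.23,0.3,-0.2,0,0,0,-1]
    - [-0.31,0.4,-0.2,0,0,0,-1]
    - [-0.4,0.51,-0.2,0,0,0,-1]
    - [-0.48,0.61,-0.2,0,0,0,-1]
    - [-0.56,0.72,-0.2,0,0,0,-1]
    - [-0.66,0.84,-0.2,0,0,0,-1]

```text
time_s: 7.43
position: [0.6945, -0.003, 0.2483]
tcp_rot: [[-1.0, 0.01, -0.0], [0.01, 1.0, 0.0], [0.0, 0.0, -1.0]]
force: [1.1, -0.3, -0.3]
opening: 1.001
grasp_force: 0.0
```

>>> step_arm:
  steps:
    - [0,0,0,0,0,0,-1]
    - [0,0,0,0,0,0,-1]
    - [0,0,0,0,0,0,-1]

```text
time_s: 7.68
position: [0.6933, -0.005, 0.2477]
tcp_rot: [[-1.0, 0.01, -0.001], [0.01, 1.0, -0.0], [0.001, -0.0, -1.0]]
force: [-0.4, 0.3, 0.4]
opening: 1.001
grasp_force: 0.0
```

```bash
python3 -c "
from h import *
rel([.4252,.0705,.11],191.7)
c=shot('w3')
y=pickle.load(open('y2.pkl','rb'))
print(ray(y,y['T'],np.array([(313,336)])*.64,.065))
P=ray(y,y['T'],np.array([(685,162),(763,148),(756,301),(686,313)])*.64,.049);print(P.mean(0),P,ray(y,y['T'],np.array([(722,234)])*.64,.048))
"
```

```text
t 7.68 pos [ 0.6933 -0.005   0.2477] f [-0.4  0.3  0.4] open 1.001 grip 0.0
shift [0.895 0.243 0.46 ] turn [-0.    -0.002 -0.273]
[[ 0.52664906 -0.2984271   0.065     ]]
[ 0.47009561 -0.04823031  0.049     ] [[ 0.4272055  -0.07810885  0.049     ]
 [ 0.42003035 -0.03449966  0.049     ]
 [ 0.51281652 -0.0186299   0.049     ]
 [ 0.52033008 -0.06168284  0.049     ]] [[ 0.46983465 -0.04776906  0.048     ]]
```

View pics/w3.png

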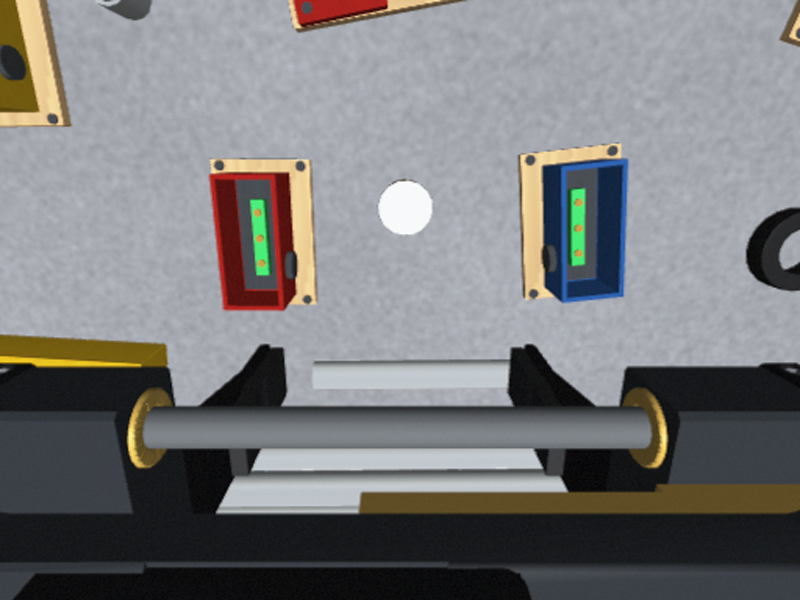

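The red box rim corners are (210,175),(275,174),(283,309),(223,309). The blue ones are (544,167),(627,159),(623,296),(562,301). The jar lid is at (405,207).

Run:
```python
from h import *
c=pickle.load(open("w3.pkl","rb"))
def q(n,p,z):
    P=ray(c,c["T"],np.array(p)*.64,z)[:,:2]; e=[np.linalg.norm(P[i]-P[(i+1)%4]) for i in range(4)]
    a=P[2]-P[1];b=P[3]-P[0]
    print(n,P.mean(0).round(4),np.round(e,4),"yaw",np.degrees([np.arctan2(a[1],a[0]),np.arctan2(b[1],b[0])]).round(1))
q("red",[(210,175),(275,174),(283,309),(223,309)],.055)
q("blue",[(544,167),(627,159),(623,296),(562,301)],.055)
print(ray(c,c["T"],np.array([(405,207)])*.64,.046))
rel([.470,-.048,.1],189.9)
```

```text
red [ 0.673  -0.1126] [0.0453 0.0991 0.0455 0.0984] yaw [-1.5 -1.6]
blue [0.6675 0.1347] [0.057  0.0995 0.0457 0.1   ] yaw [ 5.9 12.5]
[[0.64805965 0.00191089 0.046     ]]
t 7.73 pos [ 0.693  -0.0058  0.2479] f [-0.7 -0.2  0.5] open 0.999 grip 0.0
shift [ 0.741 -0.149  0.494] turn [-0.    -0.002 -0.234]
```

>>> step_arm:
  steps:
    - [0.1,-0.02,0.05,0,0,-0.05,-1]
    - [0.22,-0.05,0.1,0,0,-0.15,-1]
    - [0.34,-0.07,0.16,0,0,-0.234,-1]
    - [0.46,-0.1,0.24,0,0,-0.234,-1]
    - [0.58,-0.12,0.32,0,0,-0.234,-1]
    - [0.68,-0.14,0.4,0,0,-0.234,-1]
    - [0.741,-0.149,0.47,0,0,-0.234,-1]
    - [0.741,-0.149,0.494,0,0,-0.234,-1]

```text
time_s: 8.4
position: [0.4627, -0.0472, 0.0983]
tcp_rot: [[-0.986, -0.168, -0.012], [-0.168, 0.986, 0.004], [0.011, 0.006, -1.0]]
force: [-0.1, -0.2, 0.4]
opening: 1.0
grasp_force: 0.0
```

>>> step_arm:
  steps:
    - [0,0,0,0,0,0,-1]
    - [0,0,0,0,0,0,-1]
    - [0,0,0,0,0,0,-1]

```text
time_s: 8.65
position: [0.4735, -0.0485, 0.1012]
tcp_rot: [[-0.985, -0.171, 0.004], [-0.171, 0.985, -0.002], [-0.004, -0.002, -1.0]]
force: [-0.5, 0.3, 1.2]
opening: 0.996
grasp_force: 0.0
```

Run:
```python
from h import *
c=pickle.load(open("w3.pkl","rb"))
P=ray(c,c["T"],np.array([(560,166),(627,159),(623,296),(562,301)])*.64,.055)[:,:2];a=P[2]-P[1];n=np.array([a[1],-a[0]])/np.linalg.norm(a)
print(P.mean(0),(P[1]+P[2])/2+.023*n, P[0]-P[1], (P[3]-P[0]))
rel([.470,-.048,.058],189.9)
```

```text
[0.66737585 0.13743908] [0.66783589 0.13739621] [ 0.0041813 -0.0458175] [0.09821048 0.01055987]
t 8.65 pos [ 0.4735 -0.0485  0.1012] f [-0.5  0.3  1.2] open 0.996 grip 0.0
shift [0.012 0.004 0.144] turn [-0.003  0.005 -0.001]
```

>>> step_arm:
  steps:
    - [0.009,0.003,0.07,0,0,0,-1]
    - [0.009,0.003,0.144,0,0,0,-1]
    - [0.009,0.003,0.144,0,0,0,-1]
    - [0.009,0.003,0.144,0,0,0,1]
    - [0.009,0.003,0.144,0,0,0,1]
    - [0.009,0.003,0.144,0,0,0,1]
    - [0.009,0.003,0.144,0,0,0,1]
    - [0.009,0.003,0.144,0,0,0,1]

```text
time_s: 9.32
position: [0.4689, -0.0472, 0.0578]
tcp_rot: [[-0.985, -0.172, 0.002], [-0.172, 0.985, -0.001], [-0.002, -0.001, -1.0]]
force: [-0.3, -1.8, 1.4]
opening: 0.709
grasp_force: 0.7
```

>>> step_arm:
  steps:
    - [0,0,0,0,0,0,1]
    - [0,0,0,0,0,0,1]
    - [0,0,0,0,0,0,1]

```text
time_s: 9.57
position: [0.469, -0.0472, 0.0578]
tcp_rot: [[-0.985, -0.172, 0.002], [-0.172, 0.985, -0.001], [-0.002, -0.001, -1.0]]
force: [0.0, -0.4, 6.6]
opening: 0.683
grasp_force: 30.0
```

Run:
```python
from h import *
rel([.673,-.1126,.14],178.5)
```

```text
t 9.57 pos [ 0.469  -0.0472  0.0578] f [ 0.  -0.4  6.6] open 0.683 grip 30.0
shift [-0.633 -0.332 -0.272] turn [-0.001  0.003  0.254]
```

>>> step_arm:
  steps:
    - [0,0,-0.1,0,0,0,1]
    - [-0.02,-0.01,-0.2,0,0,0.02,1]
    - [-0.12,-0.06,-0.272,0,0,0.08,1]
    - [-0.24,-0.12,-0.272,0,0,0.16,1]
    - [-0.36,-0.19,-0.272,0,0,0.254,1]
    - [-0.48,-0.25,-0.272,0,0,0.254,1]
    - [-0.58,-0.3,-0.272,0,0,0.254,1]
    - [-0.63,-0.332,-0.272,0,0,0.254,1]

```text
time_s: 10.23
position: [0.6756, -0.1139, 0.1386]
tcp_rot: [[-1.0, 0.027, 0.005], [0.027, 1.0, -0.001], [-0.005, -0.001, -1.0]]
force: [0.4, -0.3, -1.8]
opening: 0.687
grasp_force: 30.0
```

>>> step_arm:
  steps:
    - [0,0,0.05,0,0,0,1]
    - [0,0,0.1,0,0,0,1]
    - [0,0,0.1,0,0,0,1]
    - [0,0,0.1,0,0,0,1]
    - [0,0,0.1,0,0,0,1]

```text
time_s: 10.65
position: [0.6713, -0.1124, 0.1086]
tcp_rot: [[-1.0, 0.026, -0.0], [0.026, 1.0, 0.0], [0.0, 0.0, -1.0]]
force: [0.5, 0.5, -1.7]
opening: 0.684
grasp_force: 30.0
```

Run:
```python
from h import *
rel([.672,-.1126,.0758],178.5)
```

```text
t 10.65 pos [ 0.6713 -0.1124  0.1086] f [ 0.5  0.5 -1.7] open 0.684 grip 30.0
shift [-0.002 -0.001  0.109] turn [ 0.    -0.001 -0.   ]
```

>>> step_arm:
  steps:
    - [-0.002,0,0.06,0,0,0,1]
    - [-0.002,0,0.09,0,0,0,1]
    - [-0.002,0,0.105,0,0,0,1]
    - [-0.002,0,0.111,0,0,0,1]
    - [-0.002,0,0.111,0,0,0,1]
    - [-0.002,0,0.111,0,0,0,1]
    - [-0.002,0,0.111,0,0,0,1]

```text
time_s: 11.23
position: [0.6727, -0.1127, 0.0759]
tcp_rot: [[-1.0, 0.026, 0.001], [0.026, 1.0, -0.0], [-0.001, -0.0, -1.0]]
force: [-0.6, -0.0, -2.8]
opening: 0.683
grasp_force: 30.0
```

>>> step_arm:
  steps:
    - [0,0,0.002,0,0,0,-1]
    - [0,0,0.002,0,0,0,-1]
    - [0,0,0.002,0,0,0,-1]
    - [0,0,0.002,0,0,0,-1]
    - [0,0,0.002,0,0,0,-1]
    - [0,0,-0.08,0,0,0,-1]
    - [0,0,-0.18,0,0,0,-1]
    - [0.05,0,-0.25,0,0,0,-1]

```text
time_s: 11.9
position: [0.6604, -0.1129, 0.1523]
tcp_rot: [[-1.0, 0.026, 0.006], [0.026, 1.0, -0.002], [-0.006, -0.002, -1.0]]
force: [1.2, -1.1, 1.5]
opening: 0.993
grasp_force: 0.0
```

Run:
```python
from h import *
rel([.4252,.0705,.11],191.7)
```

```text
t 11.9 pos [ 0.6604 -0.1129  0.1523] f [ 1.2 -1.1  1.5] open 0.993 grip 0.0
shift [0.8   0.591 0.135] turn [-0.003  0.007 -0.293]
```

>>> step_arm:
  steps:
    - [0.08,0.06,-0.03,0,0,0,-1]
    - [0.18,0.13,-0.03,0,0,-0.1,-1]
    - [0.28,0.21,-0.03,0,0,-0.2,-1]
    - [0.38,0.28,0,0,0,-0.293,-1]
    - [0.49,0.36,0,0,0,-0.293,-1]
    - [0.6,0.44,0.05,0,0,-0.293,-1]
    - [0.7,0.52,0.1,0,0,-0.293,-1]
    - [0.8,0.591,0.135,0,0,-0.293,-1]

```text
time_s: 12.57
position: [0.4208, 0.0723, 0.1098]
tcp_rot: [[-0.979, -0.202, 0.002], [-0.202, 0.979, -0.0], [-0.002, -0.0, -1.0]]
force: [0.0, 0.4, -0.6]
opening: 0.998
grasp_force: 0.0
```

>>> step_arm:
  steps:
    - [0,0,0,0,0,0,-1]
    - [0,0,0,0,0,0,-1]
    - [0,0,0,0,0,0,-1]
    - [0,0,0,0,0,0,-1]

```text
time_s: 12.9
position: [0.4243, 0.0709, 0.1102]
tcp_rot: [[-0.979, -0.202, 0.004], [-0.202, 0.979, -0.0], [-0.003, -0.001, -1.0]]
force: [0.3, 0.6, -0.1]
opening: 1.004
grasp_force: 0.0
```

Run:
```python
from h import *
rel([.4252,.0705,.0767],191.7)
```

```text
t 12.9 pos [0.4243 0.0709 0.1102] f [ 0.3  0.6 -0.1] open 1.004 grip 0.0
shift [-0.002 -0.002  0.112] turn [-0.001  0.004 -0.001]
```

>>> step_arm:
  steps:
    - [-0.002,-0.002,0.06,0,0,0,-1]
    - [-0.002,-0.002,0.112,0,0.002,0,-1]
    - [-0.002,-0.002,0.112,0,0.002,0,-1]
    - [-0.002,-0.002,0.112,0,0.002,0,1]
    - [-0.002,-0.002,0.112,0,0.002,0,1]
    - [-0.002,-0.002,0.112,0,0.002,0,1]
    - [-0.002,-0.002,0.112,0,0.002,0,1]
    - [-0.002,-0.002,0.112,0,0.002,0,1]

```text
time_s: 13.57
position: [0.4232, 0.0708, 0.0767]
tcp_rot: [[-0.979, -0.202, 0.0], [-0.202, 0.979, -0.001], [0.0, -0.001, -1.0]]
force: [-0.2, -1.5, 0.7]
opening: 0.709
grasp_force: 0.8
```

>>> step_arm:
  steps:
    - [0,0,0,0,0,0,1]
    - [0,0,0,0,0,0,1]
    - [0,0,0,0,0,0,1]

```text
time_s: 13.82
position: [0.4232, 0.0708, 0.0767]
tcp_rot: [[-0.979, -0.203, 0.0], [-0.203, 0.979, -0.001], [0.0, -0.001, -1.0]]
force: [-0.6, -1.9, 6.5]
opening: 0.686
grasp_force: 30.0
```

Run:
```python
from h import *
rel([.6676,.1374,.14],186)
```

```text
t 13.82 pos [0.4232 0.0708 0.0767] f [-0.6 -1.9  6.5] open 0.686 grip 30.0
shift [-0.843  0.052 -0.211] turn [-0.001  0.     0.126]
```

>>> step_arm:
  steps:
    - [0,0,-0.1,0,0,0,1]
    - [-0.04,0,-0.2,0,0,0.02,1]
    - [-0.15,0.01,-0.211,0,0,0.06,1]
    - [-0.28,0.02,-0.211,0,0,0.1,1]
    - [-0.42,0.03,-0.211,0,0,0.126,1]
    - [-0.56,0.04,-0.211,0,0,0.126,1]
    - [-0.7,0.045,-0.211,0,0,0.126,1]
    - [-0.836,0.052,-0.211,0,0,0.126,1]

```text
time_s: 14.48
position: [0.6655, 0.1377, 0.1384]
tcp_rot: [[-0.994, -0.105, -0.004], [-0.105, 0.994, -0.0], [0.004, 0.0, -1.0]]
force: [1.0, 0.3, -2.4]
opening: 0.69
grasp_force: 30.0
```

>>> step_arm:
  steps:
    - [0,0,0.05,0,0,0,1]
    - [0,0,0.1,0,0,0,1]
    - [0,0,0.1,0,0,0,1]
    - [0,0,0.1,0,0,0,1]
    - [0,0,0.1,0,0,0,1]

```text
time_s: 14.9
position: [0.6641, 0.1369, 0.1089]
tcp_rot: [[-0.995, -0.105, -0.003], [-0.105, 0.995, -0.0], [0.003, -0.0, -1.0]]
force: [0.1, 0.5, -2.3]
opening: 0.687
grasp_force: 30.0
```

Run:
```python
from h import *
rel([.6656,.1372,.0758],186)
```

```text
t 14.9 pos [0.6641 0.1369 0.1089] f [ 0.1  0.5 -2.3] open 0.687 grip 30.0
shift [-0.005  0.     0.11 ] turn [-0.    -0.003 -0.   ]
```

>>> step_arm:
  steps:
    - [-0.004,0,0.06,0,0,0,1]
    - [-0.004,0,0.09,0,0,0,1]
    - [-0.004,0,0.105,0,0,0,1]
    - [-0.004,0,0.11,0,0,0,1]
    - [-0.004,0,0.11,0,0,0,1]
    - [-0.004,0,0.11,0,0,0,1]
    - [-0.004,0,0.11,0,0,0,1]

```text
time_s: 15.48
position: [0.6664, 0.137, 0.0767]
tcp_rot: [[-0.995, -0.104, -0.0], [-0.104, 0.995, -0.0], [0.0, -0.0, -1.0]]
force: [0.4, 0.4, -1.9]
opening: 0.685
grasp_force: 30.0
```

>>> step_arm:
  steps:
    - [0,0,0.002,0,0,0,-1]
    - [0,0,0.002,0,0,0,-1]
    - [0,0,0.002,0,0,0,-1]
    - [0,0,0.002,0,0,0,-1]
    - [0,0,0.002,0,0,0,-1]
    - [0,0,-0.08,0,0,0,-1]
    - [0,0,-0.18,0,0,0,-1]
    - [0.02,0,-0.28,0,0,0,-1]

```text
time_s: 16.15
position: [0.6605, 0.1363, 0.1601]
tcp_rot: [[-0.995, -0.104, -0.002], [-0.104, 0.995, -0.0], [0.002, -0.0, -1.0]]
force: [0.3, 0.1, 0.4]
opening: 0.994
grasp_force: 0.0
```

Run:
```python
from h import *
rel([.56,.25,.25],170)
```

```text
t 16.15 pos [0.6605 0.1363 0.1601] f [0.3 0.1 0.4] open 0.994 grip 0.0
shift [ 0.294  0.412 -0.299] turn [-0.001 -0.003  0.355]
```

>>> step_arm:
  steps:
    - [0.06,0.08,-0.1,0,0,0,-1]
    - [0.13,0.18,-0.2,0,0,0.05,-1]
    - [0.2,0.28,-0.28,0,0,0.1,-1]
    - [0.25,0.38,-0.3,0,0,0.13,-1]
    - [0.29,0.48,-0.3,0,0,0.13,-1]
    - [0.29,0.48,-0.3,0,0,0.13,-1]
    - [0.29,0.48,-0.3,0,0,0.13,-1]
    - [0.29,0.48,-0.3,0,0,0.13,-1]

```text
time_s: 16.82
position: [0.5587, 0.2704, 0.2501]
tcp_rot: [[-1.0, -0.003, -0.001], [-0.003, 1.0, -0.001], [0.001, -0.001, -1.0]]
force: [0.7, -0.8, -0.5]
opening: 0.997
grasp_force: 0.0
```

Run:
```python
from h import *
rel([.4252,.0705,.11],191.7)
shot("w4")
```

```text
t 16.82 pos [0.5587 0.2704 0.2501] f [ 0.7 -0.8 -0.5] open 0.997 grip 0.0
shift [ 0.447 -0.665  0.468] turn [-0.001 -0.002 -0.256]
```

View pics/w4.png

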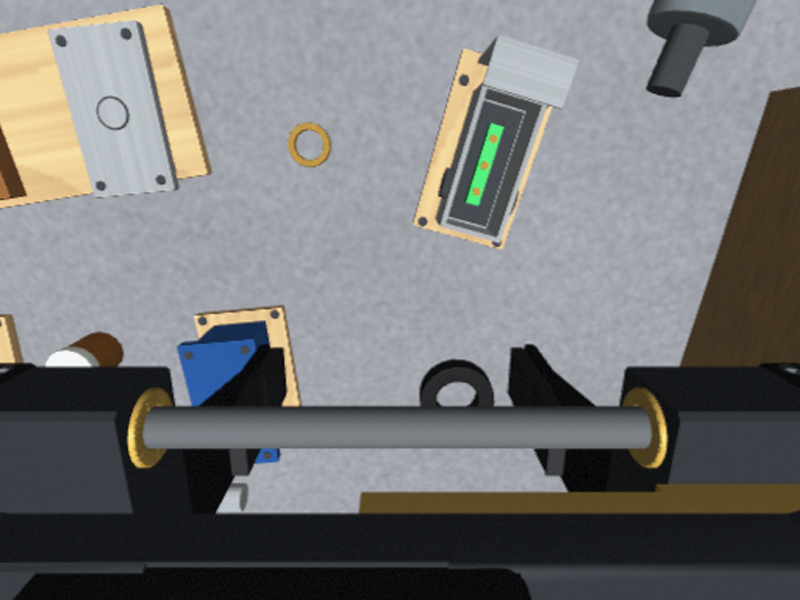

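w4: galv cover screws at (61,41),(126,34),(161,180),(101,186), circle (113,113). Galv box rim end corners at (441,227),(500,242); lip top corners (498,36),(579,59),(565,106),(485,86).

Run:
```python
from h import *
c=pickle.load(open("w4.pkl","rb"))
R=lambda p,z:ray(c,c["T"],np.array(p)*.64,z)[:,:2]
P=R([(61,41),(126,34),(161,180),(101,186)],.049);a=P[2]+P[3]-P[0]-P[1]
print("cover",P.mean(0),R([(113,113)],.048),np.degrees(np.arctan2(a[1],a[0])),P[1]-P[0],P[2]-P[1],P[3]-P[0])
E=R([(441,227),(500,242)],.055);L=R([(498,36),(579,59),(565,106),(485,86)],.08);S=R([(482,90),(545,105)],.055)
for X in(E,L,S):print(X.round(4).tolist())
print("end len",np.linalg.norm(E[1]-E[0]),"lip",[np.linalg.norm(L[i]-L[i-1]).round(4) for i in range(4)])
for A in(E,L[:2],L[2:][::-1]):
    d=A[1]-A[0];print("yaw",np.degrees(np.arctan2(d[1],d[0]))-90)
for a,b in((S[0],E[0]),(S[1],E[1]),(L[0],L[3]),(L[1],L[2])):
    d=b-a;print("side yaw",np.degrees(np.arctan2(d[1],d[0])))
y=np.radians(-14.);u=np.array([np.cos(y),np.sin(y)])
print("from end",E.mean(0)-.05*u,"from lip front",L[2:].mean(0)+.0435*u,"from lip rear",L[:2].mean(0)+.072*u)
# wood base corners z~? and w1 check
w=pickle.load(open("w1.pkl","rb"))
print(ray(w,w["T"],np.array([(649,247),(574,226),(523,337),(576,349)])*.64,.08)[:2].round(4),ray(w,w["T"],np.array([(523,337),(576,349)])*.64,.055).round(4))
```

```text
cover [0.45030304 0.0749877 ] [[0.44999168 0.07445717]] 5.772601823982816 [-0.00425264  0.04364462] [0.09328862 0.00950179] [0.09335842 0.00936695]
[[0.527, 0.3028], [0.5378, 0.3463]]
[[0.409, 0.3309], [0.4213, 0.3808], [0.4478, 0.3752], [0.4365, 0.3247]]
[[0.4355, 0.3273], [0.4447, 0.3702]]
end len 0.044838205759992505 lip [np.float64(0.0282), np.float64(0.0514), np.float64(0.0271), np.float64(0.0517)]
yaw -13.993121376075123
yaw -13.838072602663303
yaw -12.604738304670576
side yaw -15.017356824287335
side yaw -14.430781307585482
side yaw -12.650236844109525
side yaw -11.952691674157833
from end [0.48391232 0.33660671] from lip front [0.48434961 0.3394673 ] from lip rear [0.48500795 0.33846257]
[[0.4488 0.3761 0.08  ]
 [0.4348 0.324  0.08  ]] [[0.5241 0.3041 0.055 ]
 [0.5341 0.3462 0.055 ]]
```

Run:
```python
from h import *
rel([.4502,.0748,.1],185.8)
```

```text
t 16.87 pos [0.5591 0.2699 0.2499] f [ 0.2 -0.5  1. ] open 1.001 grip 0.0
shift [ 0.364 -0.649  0.501] turn [-0.001 -0.002 -0.126]
```

>>> step_arm:
  steps:
    - [0.05,-0.08,0.04,0,0,0,-1]
    - [0.11,-0.18,0.1,0,0,-0.06,-1]
    - [0.17,-0.29,0.18,0,0,-0.126,-1]
    - [0.23,-0.4,0.26,0,0,-0.126,-1]
    - [0.29,-0.51,0.34,0,0,-0.126,-1]
    - [0.34,-0.61,0.42,0,0,-0.126,-1]
    - [0.364,-0.649,0.49,0,0,-0.126,-1]
    - [0.364,-0.649,0.501,0,0,-0.126,-1]

```text
time_s: 17.53
position: [0.4452, 0.0719, 0.0968]
tcp_rot: [[-0.995, -0.095, -0.012], [-0.095, 0.995, -0.0], [0.012, 0.001, -1.0]]
force: [-0.4, -0.1, -0.0]
opening: 1.004
grasp_force: 0.0
```

>>> step_arm:
  steps:
    - [0,0,0,0,0,0,-1]
    - [0,0,0,0,0,0,-1]
    - [0,0,0,0,0,0,-1]
    - [0,0,0,0,0,0,-1]

```text
time_s: 17.87
position: [0.4515, 0.076, 0.1011]
tcp_rot: [[-0.995, -0.103, 0.002], [-0.103, 0.995, -0.001], [-0.002, -0.001, -1.0]]
force: [0.4, -0.3, 0.7]
opening: 1.004
grasp_force: 0.0
```

Run:
```python
from h import *
rel([.4502,.0748,.058],185.8)
```

```text
t 17.87 pos [0.4515 0.076  0.1011] f [ 0.4 -0.3  0.7] open 1.004 grip 0.0
shift [ 0.005 -0.004  0.144] turn [-0.001  0.003  0.002]
```

>>> step_arm:
  steps:
    - [0.003,-0.002,0.07,0,0,0,-1]
    - [0.003,-0.002,0.144,0,0,0.002,-1]
    - [0.003,-0.002,0.144,0,0,0.002,-1]
    - [0.003,-0.002,0.144,0,0,0.002,1]
    - [0.003,-0.002,0.144,0,0,0.002,1]
    - [0.003,-0.002,0.144,0,0,0.002,1]
    - [0.003,-0.002,0.144,0,0,0.002,1]
    - [0.003,-0.002,0.144,0,0,0.002,1]

```text
time_s: 18.53
position: [0.4494, 0.0748, 0.0578]
tcp_rot: [[-0.995, -0.1, 0.0], [-0.1, 0.995, -0.001], [-0.0, -0.001, -1.0]]
force: [0.6, -0.4, -0.0]
opening: 0.705
grasp_force: 0.7
```

>>> step_arm:
  steps:
    - [0,0,0,0,0,0,1]
    - [0,0,0,0,0,0,1]
    - [0,0,0,0,0,0,1]

```text
time_s: 18.78
position: [0.4494, 0.0748, 0.0577]
tcp_rot: [[-0.995, -0.1, 0.0], [-0.1, 0.995, -0.0], [-0.0, -0.001, -1.0]]
force: [-0.6, -0.5, 7.0]
opening: 0.685
grasp_force: 30.0
```

```bash
cat >> h.py <<'E'
def galv(dx,h,t,off=0.0):
    """TCP for the galv cover's origin at own-x dx, height h over the rim, tilt t rad (lip end down); off = TCP's place along the cover's x"""
    y=np.radians(-13.8);u=np.array([np.cos(y),np.sin(y)]);k=.0198
    a=dx+off*np.cos(t)-k*np.sin(t)
    p=[*(np.array([.4843,.3378])+a*u),.055+h+off*np.sin(t)+k*np.cos(t)]
    print("goal",np.round(p,4),end=" "); rel(p,166.2,-np.degrees(t))
E
python3 - <<'E'
from h import *
rel([.5,.2,.15],166.2)
galv(.04,.06,.3)
E
```

```text
t 18.78 pos [0.4494 0.0748 0.0577] f [-0.6 -0.5  7. ] open 0.685 grip 30.0
shift [-0.21   0.398 -0.308] turn [-0.001  0.     0.434]
goal [0.5175 0.3297 0.1339] t 18.78 pos [0.4494 0.0748 0.0577] f [-0.6 -0.5  7. ] open 0.685 grip 30.0
shift [-0.311  0.823 -0.254] turn [ 0.065 -0.378  0.431]
```

>>> step_arm:
  steps:
    - [0,0,-0.1,0,0,0,1]
    - [0,0.02,-0.2,0,0,0.03,1]
    - [-0.05,0.08,-0.308,0,0,0.12,1]
    - [-0.1,0.18,-0.308,0,0,0.24,1]
    - [-0.16,0.3,-0.308,0,0,0.36,1]
    - [-0.21,0.398,-0.308,0,0,0.434,1]
    - [-0.21,0.398,-0.308,0,0,0.434,1]
    - [-0.21,0.398,-0.308,0,0,0.434,1]

```text
time_s: 19.45
position: [0.4996, 0.2013, 0.149]
tcp_rot: [[-0.972, 0.235, -0.001], [0.235, 0.972, -0.0], [0.001, -0.001, -1.0]]
force: [-0.8, -0.4, -1.4]
opening: 0.685
grasp_force: 30.0
```

Run:
```python
from h import *
galv(.04,.06,.3)
```

```text
goal [0.5175 0.3297 0.1339] t 19.45 pos [0.4996 0.2013 0.149 ] f [-0.8 -0.4 -1.4] open 0.685 grip 30.0
shift [0.043 0.43  0.05 ] turn [-0.    -0.384  0.005]
```

>>> step_arm:
  steps:
    - [0,0.08,0,0,-0.08,0,1]
    - [0.01,0.18,0,0,-0.2,0,1]
    - [0.02,0.29,0,0,-0.32,0,1]
    - [0.043,0.38,0.02,0,-0.384,0.005,1]
    - [0.043,0.43,0.05,0,-0.384,0.005,1]
    - [0.043,0.43,0.05,0,-0.384,0.005,1]
    - [0.043,0.43,0.05,0,-0.384,0.005,1]
    - [0.043,0.43,0.05,0,-0.384,0.005,1]

```text
time_s: 20.12
position: [0.5174, 0.3264, 0.1337]
tcp_rot: [[-0.927, 0.244, 0.285], [0.232, 0.97, -0.074], [-0.294, -0.002, -0.956]]
force: [-0.1, 0.1, -1.3]
opening: 0.685
grasp_force: 30.0
```

Run:
```python
from h import *
import cv2
galv(.035,.022,.3)
from rig import capture
c=shot("g1")
s=capture("scene")["image"][100:220,280:430,::-1]
cv2.imwrite("pics/g1s.png",cv2.resize(np.ascontiguousarray(s),(750,600),interpolation=cv2.INTER_CUBIC))
```

```text
goal [0.5126 0.3308 0.0959] t 20.12 pos [0.5174 0.3264 0.1337] f [-0.1  0.1 -1.3] open 0.685 grip 30.0
shift [0.055 0.011 0.115] turn [-0.005 -0.002 -0.006]
```

View pics/g1s.png

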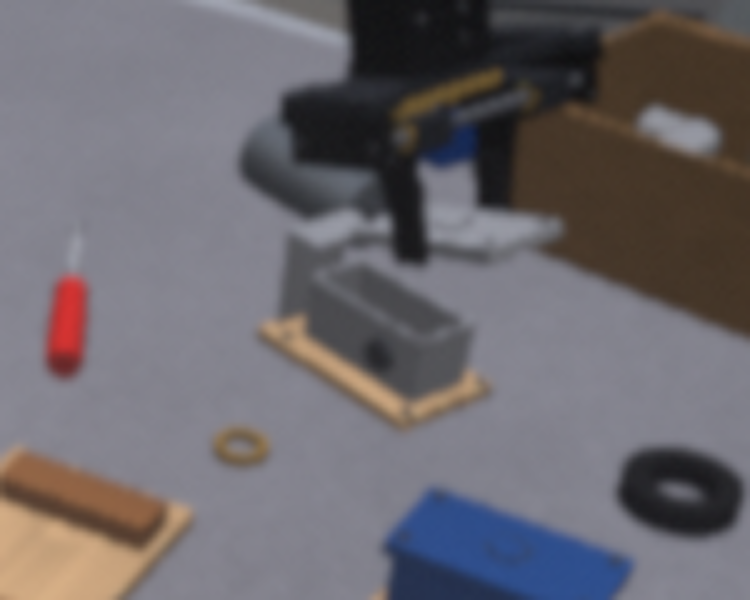

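The cover is held tilted above the galv box, lip end dipped, and the blue cover sits on its box. Descend beside the lip.

>>> step_arm:
  steps:
    - [0.02,0.005,0.04,0,0,-0.006,1]
    - [0.04,0.009,0.08,0,0,-0.006,1]
    - [0.055,0.009,0.112,0,0,-0.006,1]
    - [0.055,0.009,0.112,0,0,-0.006,1]
    - [0.055,0.009,0.112,0,0,-0.006,1]

```text
time_s: 20.63
position: [0.5128, 0.3313, 0.0967]
tcp_rot: [[-0.928, 0.239, 0.286], [0.227, 0.971, -0.073], [-0.295, -0.003, -0.956]]
force: [0.7, 0.1, -1.9]
opening: 0.685
grasp_force: 30.0
```

Run:
```python
from h import *
galv(.035,.022,.3)
galv(.015,.0215,.3)
galv(.003,.020,.3)
```

```text
goal [0.5126 0.3308 0.0959] t 20.63 pos [0.5128 0.3313 0.0967] f [ 0.7  0.1 -1.9] open 0.685 grip 30.0
shift [ 0.001 -0.002  0.002] turn [-0.003 -0.001  0.001]
goal [0.4932 0.3356 0.0954] t 20.63 pos [0.5128 0.3313 0.0967] f [ 0.7  0.1 -1.9] open 0.685 grip 30.0
shift [ 0.065 -0.002 -0.016] turn [-0.003 -0.001  0.001]
goal [0.4815 0.3385 0.0939] t 20.63 pos [0.5128 0.3313 0.0967] f [ 0.7  0.1 -1.9] open 0.685 grip 30.0
shift [ 0.105 -0.002 -0.023] turn [-0.003 -0.001  0.001]
```

>>> step_arm:
  steps:
    - [0.03,-0.002,-0.007,0,0,0,1]
    - [0.065,-0.002,-0.016,0,0,0,1]
    - [0.085,-0.002,-0.02,0,0,0,1]
    - [0.105,-0.002,-0.023,0,0,0,1]
    - [0.105,-0.002,-0.023,0,0,0,1]
    - [0.105,-0.002,-0.023,0,0,0,1]

```text
time_s: 21.13
position: [0.4814, 0.3397, 0.0947]
tcp_rot: [[-0.928, 0.237, 0.287], [0.226, 0.971, -0.071], [-0.296, -0.001, -0.955]]
force: [0.6, -0.1, -1.9]
opening: 0.682
grasp_force: 30.0
```

Run:
```python
from h import *
galv(.002,.0135,.2)
galv(.001,.0075,.1)
galv(.000,.0005,.0)
```

```text
goal [0.4824 0.3383 0.0879] t 21.13 pos [0.4814 0.3397 0.0947] f [ 0.6 -0.1 -1.9] open 0.682 grip 30.0
shift [ 0.003 -0.004  0.023] turn [-0.001  0.128  0.002]
goal [0.4834 0.338  0.0822] t 21.13 pos [0.4814 0.3397 0.0947] f [ 0.6 -0.1 -1.9] open 0.682 grip 30.0
shift [ 0.005 -0.004  0.042] turn [-0.001  0.255  0.002]
goal [0.4843 0.3378 0.0753] t 21.13 pos [0.4814 0.3397 0.0947] f [ 0.6 -0.1 -1.9] open 0.682 grip 30.0
shift [ 0.009 -0.004  0.065] turn [-0.001  0.383  0.002]
```

>>> step_arm:
  steps:
    - [0.001,-0.002,0.01,0,0.06,0,1]
    - [0.003,-0.004,0.022,0,0.128,0.002,1]
    - [0.004,-0.004,0.032,0,0.19,0.002,1]
    - [0.005,-0.004,0.042,0,0.255,0.002,1]
    - [0.005,-0.004,0.042,0,0.255,0.002,1]
    - [0.005,-0.004,0.042,0,0.255,0.002,1]

```text
time_s: 21.63
position: [0.4848, 0.3373, 0.082]
tcp_rot: [[-0.966, 0.241, 0.099], [0.24, 0.971, -0.025], [-0.102, -0.001, -0.995]]
force: [-0.3, -0.1, -0.8]
opening: 0.688
grasp_force: 30.0
```

Run:
```python
from h import *
galv(.000,.0005,.0)
```

```text
goal [0.4843 0.3378 0.0753] t 21.63 pos [0.4848 0.3373 0.082 ] f [-0.3 -0.1 -0.8] open 0.688 grip 30.0
shift [0.004 0.001 0.022] turn [-0.001  0.13  -0.003]
```

>>> step_arm:
  steps:
    - [0.002,0.001,0.011,0,0.065,0,1]
    - [0.003,0.001,0.022,0,0.13,0,1]
    - [0.003,0.001,0.022,0,0.13,0,1]
    - [0.003,0.001,0.022,0,0.13,0,1]
    - [0.003,0.001,0.022,0,0.13,0,1]

```text
time_s: 22.05
position: [0.4826, 0.3379, 0.0753]
tcp_rot: [[-0.971, 0.239, -0.002], [0.239, 0.971, -0.002], [0.001, -0.002, -1.0]]
force: [-0.2, 0.2, -1.3]
opening: 0.688
grasp_force: 30.0
```

Run:
```python
from h import *
galv(.000,.000,.0)
```

```text
goal [0.4843 0.3378 0.0748] t 22.05 pos [0.4826 0.3379 0.0753] f [-0.2  0.2 -1.3] open 0.688 grip 30.0
shift [-0.005  0.001  0.002] turn [-0.003 -0.002 -0.001]
```

>>> step_arm:
  steps:
    - [-0.004,0,0.002,0,0,0,1]
    - [-0.004,0,0.002,0,0,0,1]
    - [-0.004,0,0.002,0,0,0,-1]
    - [-0.004,0,0.002,0,0,0,-1]
    - [-0.004,0,0.002,0,0,0,-1]
    - [-0.004,0,0.002,0,0,0,-1]
    - [-0.004,0,-0.08,0,0,0,-1]
    - [-0.004,0,-0.18,0,0,0,-1]

```text
time_s: 22.72
position: [0.4829, 0.3368, 0.1275]
tcp_rot: [[-0.971, 0.24, -0.008], [0.24, 0.971, -0.003], [0.007, -0.005, -1.0]]
force: [0.7, -0.2, 0.4]
opening: 0.979
grasp_force: 0.0
```

>>> step_arm:
  steps:
    - [-0.08,-0.08,-0.1,0,0,0,-1]
    - [-0.18,-0.16,-0.2,0,0,0,-1]
    - [-0.26,-0.24,-0.3,0,0,0,-1]
    - [-0.34,-0.3,-0.4,0,0,0,-1]
    - [-0.4,-0.35,-0.42,0,0,0,-1]
    - [-0.4,-0.35,-0.42,0,0,0,-1]
    - [-0.4,-0.35,-0.42,0,0,0,-1]

```text
time_s: 23.3
position: [0.5781, 0.2056, 0.2566]
tcp_rot: [[-0.97, 0.243, 0.001], [0.243, 0.97, 0.0], [-0.001, 0.0, -1.0]]
force: [-0.0, -0.4, 0.2]
opening: 0.997
grasp_force: 0.0
```

Run:
```python
from h import *
from rig import capture
rel([.6,.2,.25],170)
shot("e1")
s=capture("scene")["image"][130:340,180:430,::-1]
cv2.imwrite("pics/e1s.png",cv2.resize(np.ascontiguousarray(s),(714,600),interpolation=cv2.INTER_CUBIC))
```

```text
t 23.3 pos [0.5781 0.2056 0.2566] f [-0.  -0.4  0.2] open 0.997 grip 0.0
shift [-0.075 -0.     0.022] turn [ 0.     0.001 -0.09 ]
```

View pics/e1.png

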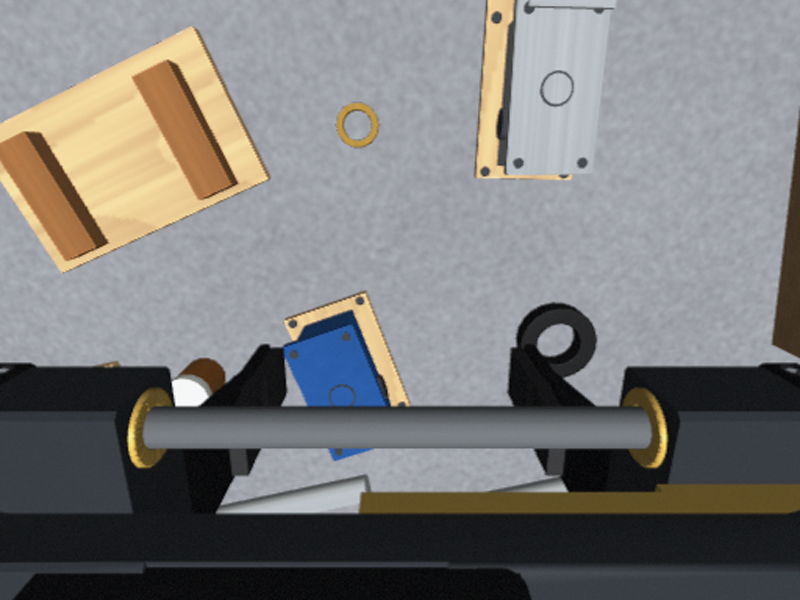

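View pics/e1s.png

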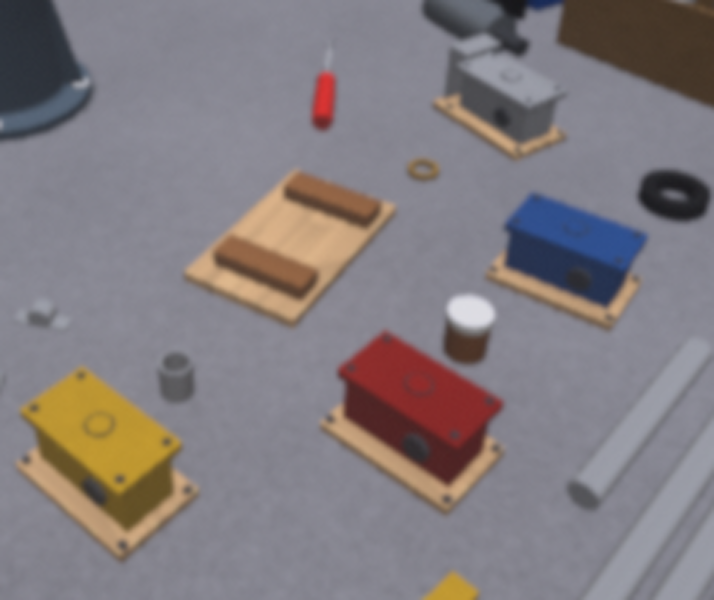

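All four covers lie flat, the galv one under its lip (circle (557,89)), and the jar is upright. I'll check the centres numerically and hand in if they're within tolerance.

Run:
```python
from h import *
from rig import *
c=pickle.load(open("e1.pkl","rb"))
P=ray(c,c["T"],np.array([(557,89),(342,396)])*.64,.065)[:,:2]
e=np.linalg.norm(P-[[.4843,.3378],[.6676,.1374]],axis=1);print(P,e)
if (e<.008).all(): print(hand_in())
```

```text
[[0.48477013 0.33827987]
 [0.6682003  0.1380197 ]] [0.00067179 0.00086278]
the job is handed in; nothing more can be done
None
```

I handed the job in at about 23 s: all four covers look flat on the boxes of their own colour, the galvanised one tucked under its lip, and the jar is upright. By the pictures the yellow, blue and galvanised covers are within 1 mm of centre; I didn't re-measure red after placing it. The hand-in returned no verdict.

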